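# Set the shoe stretcher to the size clip and squeeze its cam lever shut

### The job

Push the sprung heel slide of the shoe stretcher toward the toe until its pointer stands over the black size clip, and only then, holding it there, squeeze the cam lever fully closed against the slide's sleeve with the gripper. The tension screw is still slack and the spring would throw the slide back, so finish while still gripping lever and sleeve together with the pointer over the clip; leave the clip and the other things on the ledge where they are.

Things in the scene. Friction and masses are not known exactly. Their poses are not given: they have to be found in the camera images.
- stretcher: Shoe stretcher screwed to the ledge: plywood board 160 x 410 x 14 mm (x from -75 to 85), wooden toe last (92 mm high) at its +y end, 14 mm square aluminium rail along y, axis at x = 0, 65 mm above the ledge. Origin on the ledge under the rail, mid-length of the board; +y points from heel to toe, +x to the side of scale and lever, z up.
- collar (a point): Grey collar of the heel slide; axes as stretcher, origin on the rail axis (65 mm high) at the toe-side face of its wing plate. Plate: x -40 to 40, y -6 to 0, z -14 to 14 mm; push it toward the toe from behind, like a syringe. Behind it a 20 x 20 mm sleeve, bare from y = -6 to -75; then the wooden heel block, 64 wide, to y = -139, top at z = 34.
- heel_slide (a joint): Travel of the heel slide in m: 0 = at rest at the heel end, grows toward the toe (stretcher +y), at most 0.08. A spring pushes it back to 0 with about 5 N at 0 and 7 N at 0.08. Collar, pointer and lever travel with it. Closing the lever does NOT lock it (the tension screw is slack): let go and it springs back.
- pointer (a point): Lower end of the thin steel pointer that hangs from the collar's +x wing over the scale; in the collar frame at x = 63, y = -3, z = -33 mm. It passes 6 mm above the clip. Axes as the stretcher.
- clip_mark (a point): Centre of the top of the black size clip (34 mm along x, 8 mm along y, 10 mm high; its top 26 mm above the ledge) on the white scale, stretcher x = 63 mm: the length mark. Axes as the stretcher. The slide is at the mark when the pointer has the same stretcher y as this.
- cam_lever (a joint): Cam lever angle, rad: 0 = closed, flat along the sleeve; starts open at 0.6 to 0.85 (stop 0.95). Upright pivot at x = 14, y = -9 mm in the collar frame; from there the paddle points to the heel (-y), splayed to +x by this angle. Stiff hinge without spring: stays where left, turns at 0.08 Nm (4 N at 20 mm from the pivot).
- lever_tip (a point): Free end of the lever's aluminium paddle, 50 mm from the pivot, on the height of the rail axis; the paddle is 6 mm thick and 24 mm tall (z -12 to 12 in the collar frame). Closed, its outer face stands 17 mm to +x of the rail axis, so sleeve and paddle together are 27 mm wide (x -10 to 17) in a grip across the rail.
- shuttle_tube: Bystander, leave alone: yellow plastic shuttle tube lying on the ledge, 380 x 70 x 70 mm, long axis = its x; origin under its middle.
- key_bowl: Bystander, leave alone: stainless key bowl, 110 mm across, 45 mm high; origin under its middle.
- glasses_case: Bystander, leave alone: hard grey sunglasses case, 70 x 162 x 54 mm (x, y, z); origin under its middle.
- torch: Bystander, leave alone: small red plastic torch lying along its x axis, 130 mm long, 40 mm high; origin under its middle.
- polish_tin: Bystander, leave alone: round steel polish tin, 64 mm across, 24 mm high; origin under its middle.
- shoe_brush: Bystander, leave alone: shoe brush with a pale wooden back, 54 x 160 x 36 mm (x, y, z); origin under its middle.
- shoe_horn: Bystander, leave alone: grey plastic shoe horn, flat on the ledge, 48 x 246 x 10 mm, long axis = its y; origin on its underside.

How it is judged:
On the way, in this order (a step that is already met when the one before it is completed fails the run):
1. the pointer is within 6 mm of the clip's centre with the lever still open (y of pointer in the frame of clip_mark between -0.006 and 0.006 m and value of joint cam_lever above 0.25 rad), for 0.1 s.
2. the lever is closed with the pointer still over the clip, gripped (y of pointer in the frame of clip_mark between -0.006 and 0.006 m and value of joint cam_lever below 0.08 rad and contact force between the fingers and cam_lever_c0 above 2 N), for 0.2 s.
At the end, for the whole second after the job is handed in: Lever closed (under 0.08 rad), pointer within 6 mm of the clip's centre along the rail and still, the fingers pressing with more than 2 N on the lever's paddle and with more than 2 N on the collar's sleeve: still held at the end (all of step 2 and contact force between the fingers and heel_slide_c0 above 2 N and velocity of joint heel_slide between -0.01 and 0.01 m/s); the arm keeps its last pose, push and grip.
It fails at once if the lever is closed (under 0.2 rad) while the pointer is more than 9 mm from the clip (value of joint cam_lever below 0.2 rad and (y of pointer in the frame of clip_mark above 0.009 m or y of pointer in the frame of clip_mark below -0.009 m)).
It fails at once if the size clip is shifted by more than 4 mm (distance of clip_mark from where it was at the start of the episode above 0.004 m).
It fails at once if a bystander is shifted by more than 30 mm (distance of any of shuttle_tube, key_bowl, glasses_case, torch, polish_tin, shoe_brush, shoe_horn from where it was at the start of the episode above 0.03 m).
It also fails if it takes over 35 s, if anything falls off the work surface, if the arm or the gripper's body presses on something with over 40 N, if the wrist force passes 120 N, or if a joint passes its speed limit or range.

### The arm

A 7-joint arm with a two-finger parallel gripper is mounted at the origin on the work surface. World frame = base frame: x ahead of the robot, y to its left, z up, the work surface at z = 0. Lengths are in m, angles in rad, forces in N, time in s.
With the tool pointing down it reaches from about 0.425 to 0.875 m from the base axis. Payload 8.4 kg.
Tool frame: the origin (TCP) lies midway between the tips of the shut fingers; the grasp point (between the pads) lies 19 mm behind it (robot.hold_point_z is the distance from the TCP to the grasp point, in m); z points along the fingers, y is the line along which they close (so a half turn about z gives the same grasp; the last joint's range is limited). The gripper opens to 85 mm and grips with 20 to 120 N. Pads are 22 mm wide; open, the fingers measure 114 mm over their backs; the gripper's body (76 mm by 85 mm) begins 54 mm behind the grasp point. The pads swing forward as they close: fully open they stand 13 mm farther back than shut.
Start: joints at [-0.099, 0.333, 0.04, 1.465, -0.013, 1.343, -0.059], TCP at [0.65, -0, 0.231] pointing down, gripper open.
Joint ranges: [-2.58, 2.58], [-0.38, 2.09], [-1.3, 1.39], [0.25, 2.4], [-1.5, 4.64], [0.08, 2.09], [-2.65, 2.65]. Speed limits (rad/s): [2.22, 2.22, 2.79, 2.79, 3.14, 3.14, 3.14].

### API

Orientations are given as a rotation vector (axis times angle).
In Python, from bench import readout, vision, robot, spot_in, outline_of, pinpoint gives the robot as it stands.
- The arm moves only by the shell command python3 -m inch 'ROWS'. ROWS is a JSON object of lists of equal length, an entry for each row: "travel": the shift along the tool's x, y, z in cm, a list of three; "twist": the turn about the tool's z in rad; "jaw": the closure, from 0 (fully open) to 1 (shut). A call has 1 to 20 rows; each row shifts and turns the commanded pose from where the row before left it, along the tool's axes as they then stand; what a row does not reach is not made up. A row lasts 1/8 s, in which the tool goes at most 62.5 mm and 10.7 degrees, less where a joint would pass 70% of its speed; a pose out of reach is approached as far as the arm can. A call with a gripper value outside its range is refused whole. The fingers move at their own pace and stop on an object; the grip force is fixed at half the most. Time passes only in rows, so rows that do not move let the fingers close. It gives the time, the measured TCP pose, the force, the opening and the grip force at its end, in the units of the state.
- readout.get_state(): the state, without advancing time (a new reading comes with each control period).
- vision.read_camera(name): name is "scene" or "side" or "wrist"; returns the picture (420x560x3 uint8, blue, green, red); there is no depth.
- vision.get_calibration(name): a dict with "K" (3x3 intrinsics, pixels), "k1" (the pictures are not rectified: a ray, as slopes to the right and down, at radius r is drawn at 1 + k1 r^2 times it, then the intrinsics apply), "extrinsics" (4x4, takes a point from camera to world coordinates); the wrist camera has in their place "hand_eye" (4x4, takes a point from camera to tool coordinates, whose origin is the TCP and whose axes are the flange's). Camera axes: x right, y down, z forward; pixel columns grow to the right and rows downward; lengths in m; the calibration is good to about 2 mm. A picture is of the moment at which its call begins: read the wrist's pose just before it. get_calibration takes no time and is no camera call.
- robot.close_job(): hands the job in; it is judged then, once.
Trained networks look in the newest picture that a camera, given by its name, has taken for a name from the list of things; names that differ only in an ending like _2 or _b are one class to them, and where a whole thing is asked for, a point or a joint stands for the part that bears it (a point fixed in the world has none). Each returns a list of dicts, best first, with "p" (0 to 1); they miss things now and then, are a little off and sometimes report something else, mostly with a low value. They report only what shows in the picture. A call takes as long as a camera call.
- spot_in(camera, thing): "point" ([column, row] in pixels, amid what is visible of it).
- outline_of(camera, thing): "mask" (420x560 bool, what is visible of it) and "point" ([column, row] in pixels, amid what is visible of it).
- pinpoint(camera, thing): "point" ([column, row] in pixels: a listed point, or the origin of a listed thing).
The state is a dict: "time_s": time; "joint_pos": joint angles; "dq": joint speeds; "tau": joint torques, N m; "position": TCP position; "tool_rot": TCP orientation; "ft_force": force on the tool from outside, world axes, zero at the start; "moment": the same for the moment, N m; "finger_gap": finger opening in m; "gripper_force": force on a finger pad.
Only numpy, scipy, OpenCV 4.12 (cv2) and the standard library are available. Lean on these libraries where they do the work, as an engineer would, in place of code of your own. Each camera call takes 0.05 s, during which the arm holds its last target. There are 200 camera calls.

## Working session

There is one attempt and no reset: what is moved stays moved. The work goes in short steps, Python scripts to look and compute and a shell command to move; the robot and the scene stay as the last step left them, time stands still between calls to the robot, and variables do not carry over. Pictures are saved under pics/ and viewed, at most 10 in all, crops included, and the job is handed in when it is done.

```bash
mkdir -p pics; ls
cat > h.py <<'E'
import numpy as np, cv2
from scipy.spatial.transform import Rotation as R
from bench import readout, vision, robot, spot_in, outline_of, pinpoint
def cam(name):
    c=vision.get_calibration(name); K=np.array(c["K"]);k1=c["k1"]
    if "extrinsics" in c: T=np.array(c["extrinsics"])
    else:
        s=readout.get_state(); W=np.eye(4); W[:3,:3]=R.from_rotvec(s["tool_rot"]).as_matrix(); W[:3,3]=s["position"]
        T=W@np.array(c["hand_eye"])
    return K,k1,T
def ray(name,p,C=None):
    K,k1,T=C or cam(name)
    d=cv2.undistortPoints(np.array([[p]],float),K,np.array([k1,0,0,0.]))[0,0]
    v=T[:3,:3]@np.array([d[0],d[1],1]); return T[:3,3],v/np.linalg.norm(v)
def onz(name,p,z,C=None):
    o,v=ray(name,p,C); return o+v*(z-o[2])/v[2]
def proj(name,X,C=None):
    K,k1,T=C or cam(name)
    q=np.linalg.inv(T)@np.append(X,1); return cv2.projectPoints(q[None,:3],np.zeros(3),np.zeros(3),K,np.array([k1,0,0,0.]))[0][0,0]
def tri(rs):
    A=np.zeros((3,3));b=np.zeros(3)
    for o,v in rs: M=np.eye(3)-np.outer(v,v);A+=M;b+=M@o
    X=np.linalg.solve(A,b); return X,[np.linalg.norm((np.eye(3)-np.outer(v,v))@(X-o)) for o,v in rs]
E
python3 - <<'E'
from h import *
np.set_printoptions(precision=4,suppress=True)
s=readout.get_state(); print(s)
ims=[]
for n in ["scene","side","wrist"]:
    C=cam(n); im=vision.read_camera(n); cv2.imwrite(f"pics/{n}0.png",im)
    print(n,C[2][:3,3],C[2][:3,2],C[0][0,0])
    for t,z in [("stretcher",0),("collar",.065),("pointer",.032),("clip_mark",.026),("lever_tip",.065)]:
        for r in pinpoint(n,t)[:2]: print(n,t,r["p"],np.array(r["point"]),onz(n,r["point"],z,C))
E
```

```text
pics
{'time_s': 0.0, 'joint_pos': array([-0.0992,  0.3339,  0.0399,  1.4663, -0.0134,  1.3433, -0.0585]), 'dq': array([ 0.0001,  0.0012,  0.0015, -0.0002, -0.0021,  0.0011,  0.0004]), 'tau': array([  0.0005, -65.8555,   1.3659, -40.5555,   0.0169,   0.0127,
        -0.    ]), 'position': array([ 0.6496, -0.    ,  0.2304]), 'tool_rot': array([-2.2207, -2.2208,  0.0019]), 'ft_force': array([0.1168, 0.3999, 0.3267]), 'moment': array([0.0376, 0.0147, 0.0114]), 'gripper_force': 0.0, 'finger_gap': 0.08544406046901805}
scene [ 1.0822 -0.4496  1.1077] [-0.4077  0.3762 -0.832 ] 426.11130266424385
scene stretcher 0.75 [265.9 251.8] [ 0.6184 -0.0565  0.    ]
scene collar 0.76 [255.7 241.8] [ 0.6022 -0.0792  0.065 ]
scene pointer 0.69 [267.4 265.6] [ 0.6675 -0.0943  0.032 ]
scene clip_mark 0.49 [273.1 263.5] [ 0.6712 -0.076   0.026 ]
scene lever_tip 0.5 [246.8 262. ] [ 0.6338 -0.1394  0.065 ]
side [ 0.5521 -0.8775  1.0649] [ 0.0285  0.6649 -0.7464] 501.89310506729487
side stretcher 0.7 [288.2 244.3] [ 0.6155 -0.0394  0.    ]
side collar 0.79 [288.7 240.9] [ 0.6134 -0.0796  0.065 ]
side collar 0.26 [359.5 217.7] [ 0.8053 -0.0055  0.065 ]
side pointer 0.97 [310.1 254.7] [ 0.6684 -0.1     0.032 ]
side pointer 0.5 [333.9 303.5] [ 0.7145 -0.2469  0.032 ]
side clip_mark 0.44 [309.8 246.4] [ 0.6703 -0.0683  0.026 ]
side lever_tip 0.5 [299.8 260.1] [ 0.638  -0.1408  0.065 ]
side lever_tip 0.22 [321.8 378.6] [ 0.6654 -0.4469  0.065 ]
wrist [0.6506 0.0703 0.373 ] [ 0.0001 -0.2771 -0.9608] 333.21509622375805
wrist stretcher 0.62 [255.5 217.4] [ 0.6174 -0.0482  0.    ]
wrist clip_mark 0.56 [306.3 243. ] [ 0.6758 -0.07    0.026 ]
wrist lever_tip 0.62 [272.7 313.3] [ 0.6388 -0.135   0.065 ]
wrist lever_tip 0.48 [305.5 240.9] [ 0.6722 -0.052   0.065 ]
```

View pics/scene0.png

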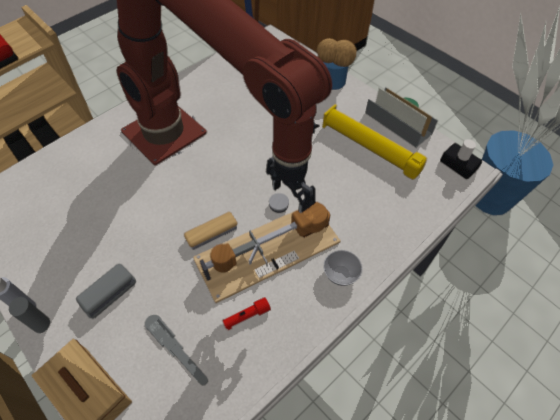

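View pics/wrist0.png

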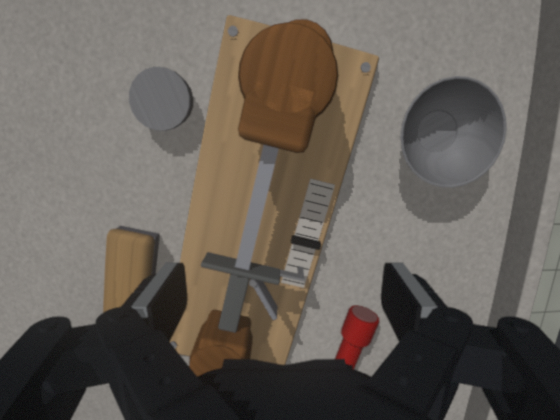

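View pics/side0.png

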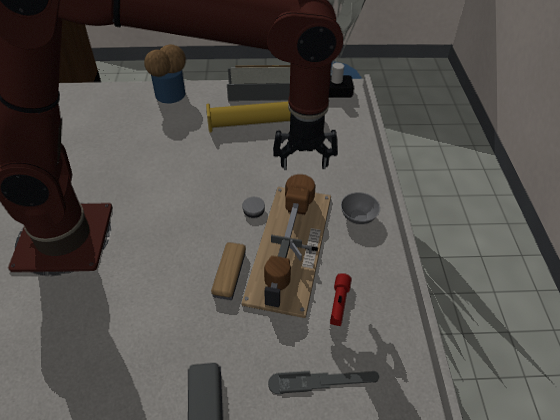

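The scene view shows the stretcher with the heel at lower-left (220,258) and the toe at (312,218). The lever is open and the black clip is at about (277,263). In the wrist view, image up is world +y. There the rail runs from (243,268) to (268,150), the collar bar is at y≈268, the lever spans (255,280) to (275,318), the clip is at (305,242), and the board's toe corners are at (228,15) and (378,55). The side view shows that nothing stands above the stretcher except the heel block and toe last.

Run:
```python
from h import *
np.set_printoptions(precision=4,suppress=True)
C=cam("wrist")
a,b=onz("wrist",(269,150),.072,C),onz("wrist",(243,266),.072,C)
d=a-b; print("rail",a,b,"yaw",np.arctan2(-d[0],d[1]))
p,q=onz("wrist",(229,15),.014,C),onz("wrist",(378,56),.014,C); d=q-p; print("toe edge",np.linalg.norm(d),np.arctan2(d[1],d[0]))
# triangulate points
ps={"collar":[("scene",(255.7,241.8)),("side",(288.7,240.9))],"pointer":[("scene",(267.4,265.6)),("side",(310.1,254.7))],
"clip":[("scene",(273.1,263.5)),("side",(309.8,246.4)),("wrist",(306.3,243))],"tip":[("scene",(246.8,262)),("side",(299.8,260.1)),("wrist",(272.7,313.3))]}
for k,v in ps.items(): print(k,*tri([ray(n,x) for n,x in v]))
im=cv2.imread("pics/wrist0.png")[130:350,180:350]; cv2.imwrite("pics/w0c.png",cv2.resize(im,None,fx=3.5,fy=2.7,interpolation=cv2.INTER_CUBIC)[:600])
```

```text
rail [0.6374 0.0381 0.072 ] [ 0.6101 -0.076   0.072 ] yaw -0.23457189818496046
toe edge 0.1541300638355489 -0.2492258760558037
collar [ 0.6108 -0.0866  0.0781] [np.float64(0.003254487740605831), np.float64(0.0032544877406058747)]
pointer [ 0.6677 -0.0949  0.0282] [np.float64(0.002197279001034249), np.float64(0.0021972790010344337)]
clip [ 0.6723 -0.0719  0.0265] [np.float64(0.004283906210060162), np.float64(0.003378683308344476), np.float64(0.0040210337021251655)]
tip [ 0.6367 -0.1384  0.0628] [np.float64(0.0037023120215555834), np.float64(0.001601941159424354), np.float64(0.002527585365057194)]
```

View pics/w0c.png

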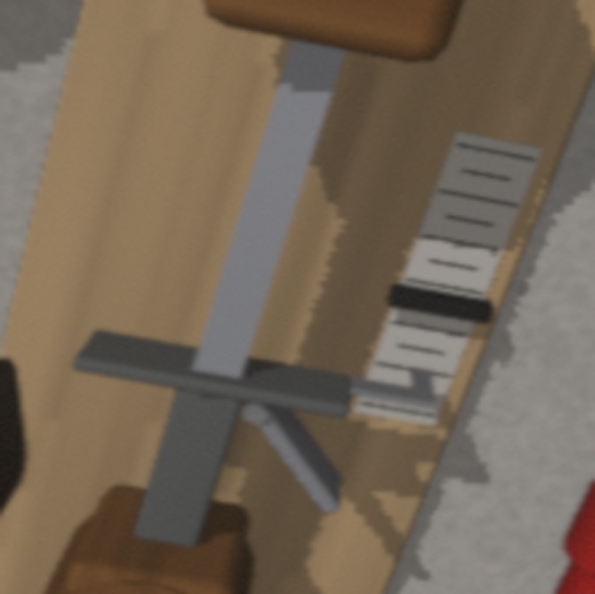

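The crop confirms the layout: a wing plate, a rod to the pointer, the lever open about 0.6 rad, and the clip about 27 mm ahead of the pointer. Yaw is about −0.24. Next I move to a hover position.

```bash
python3 -m inch '{"travel":[[-2.6,-1.1,1.7],[-2.6,-1.1,1.7],[-2.6,-1.1,1.7],[-2.6,-1.1,1.7],[0,0,0],[0,0,0],[0,0,0]],"twist":[0,0,0,0,0.12,0.12,0],"jaw":[0,0,0,0,0,0,0]}'
python3 - <<'E'
from h import *
np.set_printoptions(precision=4,suppress=True)
s=readout.get_state(); print(s["time_s"],s["position"],R.from_rotvec(s["tool_rot"]).as_matrix())
for n in ["wrist","side","scene"]:
    C=cam(n); im=vision.read_camera(n); cv2.imwrite(f"pics/{n}1.png",im)
    for t,z in [("collar",.065),("pointer",.032),("clip_mark",.026),("lever_tip",.065)]:
        for r in pinpoint(n,t)[:1]: print(n,t,r["p"],np.array(r["point"]),onz(n,r["point"],z,C))
E
```

```text
time_s: 1.78
position: [0.606, -0.104, 0.1634]
tool_rot: [2.471, 1.94, 0.0]
ft_force: [0.1, 0.0, -0.4]
finger_gap: 0.0851
gripper_force: 0.0
1.775 [ 0.606  -0.104   0.1634] [[ 0.2371  0.9715  0.0001]
 [ 0.9715 -0.2371 -0.    ]
 [-0.      0.0001 -1.    ]]
wrist collar 0.72 [278.6 178.5] [ 0.6087 -0.0799  0.065 ]
wrist pointer 0.72 [350.6 174.2] [ 0.6657 -0.0966  0.032 ]
wrist clip_mark 0.59 [356.8 138. ] [ 0.6774 -0.0693  0.026 ]
wrist lever_tip 0.73 [338.9 237.3] [ 0.6427 -0.1355  0.065 ]
side collar 0.89 [289.9 241.9] [ 0.6163 -0.0829  0.065 ]
side pointer 0.79 [307.  251.9] [ 0.661  -0.0908  0.032 ]
side clip_mark 0.17 [357.5 216.5] [0.8103 0.033  0.026 ]
side lever_tip 0.44 [298.3 256.7] [ 0.6349 -0.1303  0.065 ]
scene collar 0.72 [257.4 244. ] [ 0.6108 -0.0804  0.065 ]
scene pointer 0.85 [267.2 263.2] [ 0.6615 -0.0897  0.032 ]
scene clip_mark 0.49 [276.2 261.5] [ 0.6725 -0.0652  0.026 ]
scene lever_tip 0.65 [247.6 263.1] [ 0.6378 -0.14    0.065 ]
```

View pics/wrist1.png

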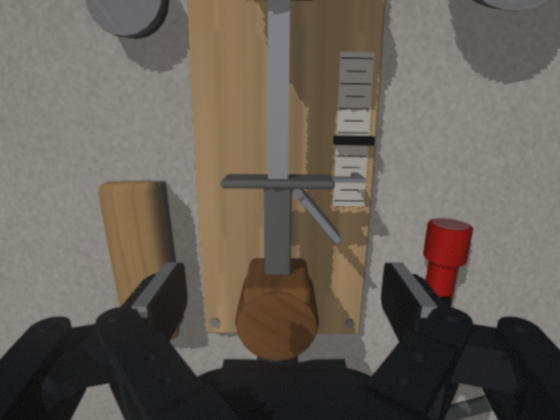

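The view is well aligned: the rail is vertical at column 279 and the collar plate lies at row 181 (222–333). The lever tip is at (338,240), the clip at (354,140), and the fingers straddle clear of everything. Next I descend behind the plate.

```bash
python3 -m inch '{"travel":[[0,0,2],[0,0,2],[0,0,2],[0,0,2],[0,0,2],[0,0,1],[0,0,0.9],[0,0,0]],"twist":[0,0,0,0,0,0,0,0],"jaw":[0,0,0,0,0,0,0,0.1]}'
cat > look.py <<'E'
from h import *
import sys
np.set_printoptions(precision=4,suppress=True)
s=readout.get_state(); M=R.from_rotvec(s["tool_rot"]).as_matrix(); print(s["time_s"],s["position"],s["ft_force"],s["finger_gap"],s["gripper_force"])
for n in ["wrist","side","scene"]:
    C=cam(n); im=vision.read_camera(n); cv2.imwrite(f"pics/{n}{sys.argv[1]}.png",im)
    for t,z in [("collar",.065),("pointer",.032),("clip_mark",.026),("lever_tip",.065)]:
        for r in pinpoint(n,t)[:1]:
            X=onz(n,r["point"],z,C); print(n,t,r["p"],np.array(r["point"]),X,"tool",M.T@(X-s["position"]))
E
python3 look.py 2
```

```text
time_s: 3.52
position: [0.6057, -0.104, 0.0439]
tool_rot: [-2.471, -1.939, 0.001]
ft_force: [-0.1, 0.1, -0.3]
finger_gap: 0.0769
gripper_force: 0.0
3.525 [ 0.6057 -0.104   0.0439] [-0.1131  0.1291 -0.3136] 0.07689554933104056 0.0
wrist collar 0.74 [273.7 234.6] [ 0.6085 -0.0787  0.065 ] tool [ 0.0252 -0.0033 -0.0211]
wrist pointer 0.96 [400.1 216. ] [ 0.6667 -0.0959  0.032 ] tool [0.0224 0.0573 0.0118]
wrist clip_mark 0.63 [404.3 157.1] [ 0.6748 -0.0691  0.026 ] tool [0.0503 0.0588 0.0178]
wrist lever_tip 0.7 [378.1 333.4] [ 0.641  -0.1335  0.065 ] tool [-0.0203  0.0412 -0.0212]
side collar 0.77 [289.  237.9] [ 0.6146 -0.0698  0.065 ] tool [ 0.0353  0.0004 -0.0211]
side pointer 0.9 [309.8 254.1] [ 0.6678 -0.0981  0.032 ] tool [0.0205 0.0588 0.0118]
side clip_mark 0.37 [311.4 243.3] [ 0.6753 -0.058   0.026 ] tool [0.0612 0.0566 0.0178]
side lever_tip 0.55 [287.  241.5] [ 0.6089 -0.0814  0.065 ] tool [ 0.0227 -0.0023 -0.0211]
scene collar 0.83 [256.8 242.2] [ 0.6053 -0.0778  0.065 ] tool [ 0.0253 -0.0067 -0.0211]
scene pointer 0.57 [268.7 266.8] [ 0.6727 -0.0942  0.032 ] tool [0.0254 0.0628 0.0118]
scene clip_mark 0.51 [271.7 260.8] [ 0.6621 -0.0731  0.026 ] tool [0.0434 0.0475 0.0178]
scene lever_tip 0.37 [250.  261.3] [ 0.6381 -0.1316  0.065 ] tool [-0.0191  0.038  -0.0212]
```

View pics/wrist2.png

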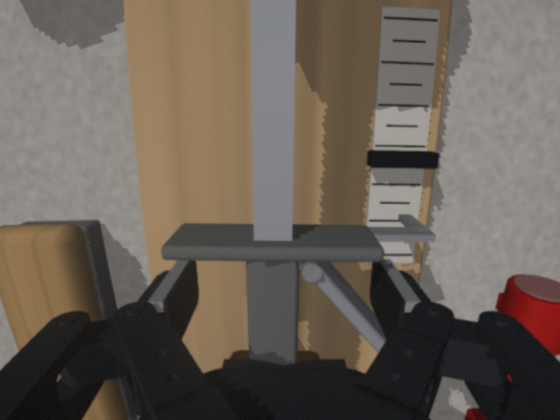

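The fingers sit just behind the plate (row 250), with the lever inside the right finger. The pointer has about 28 mm to travel. Next I push.

```bash
python3 -m inch '{"travel":[[0.4,0,0],[0.4,0,0],[0.4,0,0],[0.4,0,0],[0.4,0,0],[0.4,0,0],[0.4,0,0],[0.4,0,0],[0,0,0],[0,0,0]],"twist":[0,0,0,0,0,0,0,0,0,0],"jaw":[0.16,0.16,0.16,0.16,0.16,0.16,0.16,0.16,0.16,0.16]}'
python3 look.py 3
```

```text
time_s: 5.52
position: [0.6134, -0.0743, 0.0443]
tool_rot: [2.471, 1.938, -0.002]
ft_force: [-0.4, -4.8, 0.3]
finger_gap: 0.0715
gripper_force: 2.5
5.525 [ 0.6134 -0.0743  0.0443] [-0.4362 -4.7661  0.3339] 0.07148972414677394 2.526022642850876
wrist collar 0.85 [272.6 252.7] [ 0.6139 -0.0564  0.065 ] tool [ 0.0175 -0.0038 -0.0207]
wrist pointer 0.72 [398.7 232.2] [ 0.6727 -0.0747  0.032 ] tool [0.0138 0.0576 0.0123]
wrist clip_mark 0.78 [398.4 216.7] [ 0.6754 -0.069   0.026 ] tool [0.02   0.0588 0.0183]
wrist lever_tip 0.67 [376.4 349.9] [ 0.6467 -0.1127  0.065 ] tool [-0.0295  0.0415 -0.0206]
side collar 0.57 [289.7 235.7] [ 0.6167 -0.0626  0.065 ] tool [ 0.0121  0.0004 -0.0207]
side pointer 0.6 [314.4 246.8] [ 0.6815 -0.0746  0.032 ] tool [0.016  0.0662 0.0123]
side clip_mark 0.49 [308.5 246.7] [ 0.6668 -0.0692  0.026 ] tool [0.0177 0.0506 0.0183]
side lever_tip 0.46 [299.6 250.7] [ 0.6393 -0.1117  0.065 ] tool [-0.0302  0.034  -0.0206]
scene collar 0.56 [263.3 240.7] [ 0.6141 -0.061   0.065 ] tool [ 0.013  -0.0025 -0.0207]
scene pointer 0.82 [272.4 261.3] [ 0.667  -0.0748  0.032 ] tool [0.0123 0.0521 0.0123]
scene clip_mark 0.61 [274.3 261.4] [ 0.6686 -0.0689  0.026 ] tool [0.0184 0.0523 0.0183]
scene lever_tip 0.61 [255.6 261.5] [ 0.6489 -0.1206  0.065 ] tool [-0.0366  0.0455 -0.0206]
```

View pics/wrist3.png

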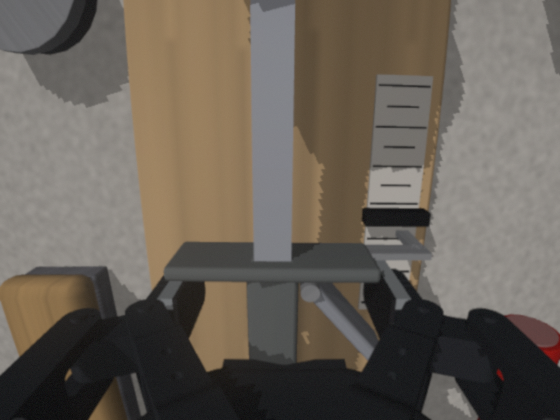

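The pointer (rod at row 250, tip near row 232) is about 5.5–6 mm short of the clip at (396,217). One small push more.

```bash
python3 -m inch '{"travel":[[0.3,0,0],[0.25,0,0],[0,0,0],[0,0,0]],"twist":[0,0,0,0],"jaw":[0.16,0.16,0.16,0.16]}'
python3 look.py 4
```

```text
time_s: 6.78
position: [0.6147, -0.0691, 0.0443]
tool_rot: [2.471, 1.938, -0.002]
ft_force: [0.1, -4.9, -0.2]
finger_gap: 0.0718
gripper_force: 2.6
6.775 [ 0.6147 -0.0691  0.0443] [ 0.0975 -4.8841 -0.1635] 0.0718074007288016 2.5934960693120956
wrist collar 0.67 [272.9 255.6] [ 0.615  -0.0524  0.065 ] tool [ 0.0162 -0.0037 -0.0207]
wrist pointer 0.88 [396.8 235.3] [ 0.6728 -0.0708  0.032 ] tool [0.0122 0.0568 0.0123]
wrist clip_mark 0.92 [392.9 228.1] [ 0.673  -0.0692  0.026 ] tool [0.0138 0.0566 0.0183]
wrist lever_tip 0.64 [48.9  9.3] [0.5622 0.0542 0.065 ] tool [ 0.1072 -0.0805 -0.0209]
side collar 0.81 [289.1 236.5] [ 0.615  -0.0652  0.065 ] tool [ 0.0038 -0.0006 -0.0207]
side pointer 0.57 [309.6 247.5] [ 0.6688 -0.0766  0.032 ] tool [0.0056 0.0543 0.0123]
side clip_mark 0.51 [311.3 242.9] [ 0.6751 -0.0567  0.026 ] tool [0.0264 0.0557 0.0183]
side lever_tip 0.43 [306.5 250.3] [ 0.6567 -0.1108  0.065 ] tool [-0.0306  0.0507 -0.0206]
scene collar 0.59 [263.1 241.6] [ 0.6159 -0.0634  0.065 ] tool [ 0.0057 -0.0002 -0.0207]
scene pointer 0.67 [276.3 261.3] [ 0.6745 -0.0667  0.032 ] tool [0.0166 0.0574 0.0123]
scene clip_mark 0.37 [272.7 263. ] [ 0.6692 -0.0757  0.026 ] tool [0.0065 0.0545 0.0183]
scene lever_tip 0.4 [254.8 259.9] [ 0.6437 -0.119   0.065 ] tool [-0.0416  0.0401 -0.0206]
```

View pics/wrist4.png

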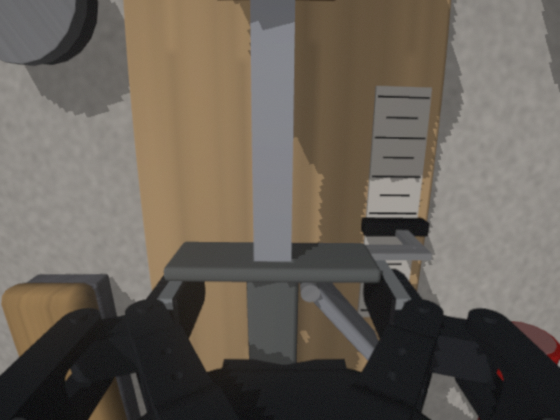

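The pointer tip at about (397,235) now stands over the clip at (395,227). Measured offset is about −1 mm and the lever is still open. I add 1 mm of push and close.

```bash
python3 -m inch '{"travel":[[0.1,0,0],[0,0,0],[0,0,0],[0,0,0],[0,0,0],[0,0,0],[0,0,0],[0,0,0],[0,0,0],[0,0,0]],"twist":[0,0,0,0,0,0,0,0,0,0],"jaw":[0.16,0.3,0.45,0.6,0.7,0.8,0.9,1,1,1]}'
python3 look.py 5
```

```text
time_s: 8.78
position: [0.614, -0.0678, 0.046]
tool_rot: [-2.473, -1.937, 0.003]
ft_force: [-14.3, -3.6, 20.5]
finger_gap: 0.0261
gripper_force: 57.9
8.775 [ 0.614  -0.0678  0.046 ] [-14.3366  -3.5545  20.5319] 0.02613715906133537 57.873077426775126
wrist collar 0.55 [273.9 248.6] [ 0.6152 -0.049   0.065 ] tool [ 0.0185 -0.0033 -0.019 ]
wrist pointer 0.75 [398.6 230.9] [ 0.6737 -0.0682  0.032 ] tool [0.0139 0.0581 0.0139]
wrist clip_mark 0.89 [396.9 229.1] [ 0.6746 -0.0696  0.026 ] tool [0.0127 0.0593 0.0199]
wrist lever_tip 0.78 [305.9 368. ] [ 0.6147 -0.1096  0.065 ] tool [-0.0404  0.0106 -0.019 ]
side collar 0.91 [289.4 232.1] [ 0.6165 -0.0505  0.065 ] tool [ 0.0173 -0.0017 -0.019 ]
side pointer 0.81 [310.  243.4] [ 0.6709 -0.063   0.032 ] tool [0.0182 0.0541 0.0139]
side clip_mark 0.64 [310. 245.] [ 0.6712 -0.0636  0.026 ] tool [0.0177 0.0545 0.0199]
side lever_tip 0.62 [285.6 249.9] [ 0.6043 -0.1082  0.065 ] tool [-0.0416  0.0002 -0.0189]
scene collar 0.65 [266.2 240.6] [ 0.6194 -0.0548  0.065 ] tool [ 0.0139  0.0021 -0.019 ]
scene pointer 0.79 [279.3 259.6] [ 0.6763 -0.0567  0.032 ] tool [0.0256 0.0578 0.0139]
scene clip_mark 0.55 [276.4 261.3] [ 0.6724 -0.0643  0.026 ] tool [0.0173 0.0559 0.0199]
scene lever_tip 0.64 [248.6 250.7] [ 0.6103 -0.1127  0.065 ] tool [-0.0445  0.0072 -0.019 ]
```

View pics/wrist5.png

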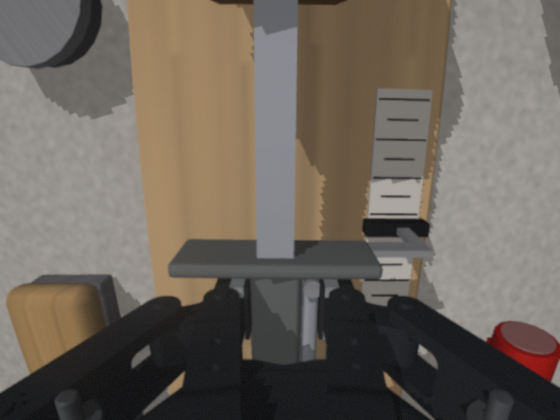

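The lever is flat against the sleeve with a 26 mm gap and 58 N on the pads, and the pointer is at the clip (396,229). I check the offset on an enlarged crop before handing in.

Run:
```python
from h import *
im=cv2.imread("pics/wrist5.png"); x0,y0=350,200
c=cv2.resize(im[y0:y0+70,x0:x0+93],None,fx=8,fy=8,interpolation=cv2.INTER_CUBIC)
C=cam("wrist"); s=readout.get_state(); M=R.from_rotvec(s["tool_rot"]).as_matrix()
g=cv2.cvtColor(im,cv2.COLOR_BGR2GRAY); print(g[210:262:1,375], g[236,350:443])
ex=np.array([.9715,-.237,0]);ey=np.array([.237,.9715,0])
for p in [(375,227),(396,226),(396,227)]: print(p,M.T@(onz("wrist",p,.026,C)-s["position"]))
# clip box & pointer tips for offsets -6,0,6 relative to the clip at tool (13.0, 59.0)
cl=s["position"]+M@np.array([.0130,.0592,0]); cl[2]=.026
def dot(X,col): u=(proj("wrist",X,C)-[x0,y0]+.5)*8; cv2.circle(c,tuple(int(v) for v in u),4,col,-1)
for a in(-.017,.017):
    for b in(-.004,.004): dot(cl+a*ex+b*ey,(0,0,255))
for o in(-.006,0,.006): dot(cl+o*ey+[0,0,.006],(0,255,0))
cv2.imwrite("pics/c5.png",c)
```

```text
[166 165 153  96  78 130 157 150  93  38  24  24  21  23  29  28  25  28
  25  27  29  24  28  27  27  27  52  84 112 118 116 111  98  91  89  92
  89  88  88  91  98 110 115 115 107  97  87  76  68  64  65  67] [ 91  92  92  92  91  92  91  93  92  91  91  92  91  95  95  86  70  57
  50  51  50  50  51  49  50  52  50  51  51  49  52  51  52  53  52  53
  51  54  51  53  53  52  49  46  47  46  46  49  61  74  81  82  81  82
  82  85  85  88  86  87  87  89  90  91  88  87  82  70  55  46  43  42
  43  40  36  40  43  58  92 132 151 155 154 153 152 150 150 147 148 147
 147 148 147]
(375, 227) [0.01390288 0.04768839 0.01989559]
(396, 226) [0.01442336 0.0586553  0.01987612]
(396, 227) [0.01387566 0.05870862 0.01987668]
```

View pics/c5.png

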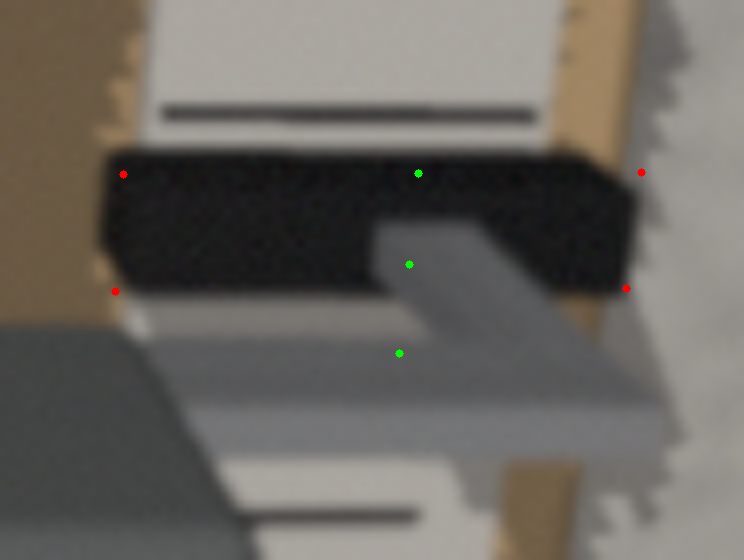

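The crop shows the pointer's end at (425,225) over the clip's top face (rows 190–292). That is about +1.5 mm past centre, well inside ±6 mm. The lever and sleeve are gripped, so I hand in.

```bash
python3 -c "
from bench import robot
print(robot.close_job())"
```

```text
the job is handed in; nothing more can be done
None
```

I handed the job in with the slide pushed until its pointer was about 1.5 mm past the clip's centre, and the lever then squeezed closed on the sleeve and still gripped at about 58 N; no verdict was returned.

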